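Sweep casting offcuts off the trimming board into the catch trough

TASK

Clear the trimming board: with your fingertips, sweep all three metal offcuts across the board and over its open edge so that they drop into the catch trough alongside. Push them only, do not pick them up, and leave the turned finial standing on the board where it is and the tin and the scraper beside the board alone.

Things in the scene. Friction and masses are not known exactly. Their poses are not given: they have to be found in the camera images.
- station: fixed trimming board with a catch trough along its -y side. The plywood board is 300 (x) x 280 (y) mm, its flat top 50 mm above the bench; a lip 8 mm wide and 8 mm high runs along both x ends and the +y side, while the -y side is open, without a lip. Origin: centre of the board's underside, on the bench (z = 0); z up
- edge (a point): middle of the board's open -y edge, at the level of its top (50 mm above the bench); axes as the station's: sweep along -y, over this edge
- trough (a point): centre of the open steel catch trough's floor, at bench level; axes as the station's. The trough adjoins the board along its whole open edge: y = -140 to -256 mm inside, x = -146 to +146 mm in the station's frame; floor 4 mm thick, walls 4 mm thick, 40 mm high (10 mm lower than the board's top), no wall on the board's side
- stub1: one of three identical loose cast-aluminium offcuts: block 36 (its x) x 26 (its y) x 14 mm high with a round nub on top, 10 mm tall, 16 mm across; 35 to 70 g. Origin at the block's centre, 7 mm above what it lies on; z up along the nub. It starts flat on the board at any yaw, 70 to 180 mm from the open edge, its centre at least 50 mm along the board's x from that of any other thing on the board
- stub2: one of three identical loose cast-aluminium offcuts: block 36 (its x) x 26 (its y) x 14 mm high with a round nub on top, 10 mm tall, 16 mm across; 35 to 70 g. Origin at the block's centre, 7 mm above what it lies on; z up along the nub. It starts flat on the board at any yaw, 70 to 180 mm from the open edge, its centre at least 50 mm along the board's x from that of any other thing on the board
- stub3: one of three identical loose cast-aluminium offcuts: block 36 (its x) x 26 (its y) x 14 mm high with a round nub on top, 10 mm tall, 16 mm across; 35 to 70 g. Origin at the block's centre, 7 mm above what it lies on; z up along the nub. It starts flat on the board at any yaw, 70 to 180 mm from the open edge, its centre at least 50 mm along the board's x from that of any other thing on the board
- finial: finished turned grey finial standing loose and upright on the board among the offcuts, to be left: round, 55 mm tall, 32 mm across, 120 g. Origin at the centre of its underside, z up
- tin: round white tin standing loose on the bench beyond the +y side of the board, to be left: 95 mm tall, 72 mm across. Origin at the centre of its underside
- scraper: hand scraper lying loose on the bench beyond the +y side of the board, to be left: 200 mm long along its x, handle to -x. Origin on its underside near the middle

How it is judged:
By the outcome, as a careful person would: the job done as asked, in the order asked, and still so for the second after the job is handed in, with the robot touching nothing.
It also fails if it takes over 72 s, if anything falls off the work surface, if the arm or the gripper's body presses on something with over 40 N, if the wrist force passes 120 N, or if a joint passes its speed limit or range.

ROBOT

A 6-joint arm with a two-finger parallel gripper is mounted at the origin on the work surface. World frame = base frame: x ahead of the robot, y to its left, z up, the work surface at z = 0. Lengths are in m, angles in rad, forces in N, time in s.
With the tool pointing down it reaches from about 0.3 to 0.85 m from the base axis. Payload 4.2 kg.
Tool frame: the origin (TCP) lies midway between the tips of the shut fingers; the grasp point (between the pads) lies 19 mm behind it; z points along the fingers, y is the line along which they close (so a half turn about z gives the same grasp; the last joint's range is limited). The gripper opens to 91 mm and grips with 3 to 60 N. Pads are 32 mm wide; open, the fingers measure 118 mm over their backs; the gripper's body (76 mm by 178 mm) begins 60 mm behind the grasp point.
Start: joints at [1.211, 0.32, 1.565, -0, 1.257, -0.02], TCP at [0.192, 0.542, 0.214] pointing down, gripper open.
Joint ranges: [-3.11, 3.11], [-0.84, 2.01], [0.21, 2.61], [-1.34, 4.49], [0.05, 2.63], [-2.56, 2.56]. Speed limits (rad/s): [2.57, 2.57, 3.14, 3.14, 3.14, 3.14].

INTERFACE

Orientations are given as a unit quaternion [w, x, y, z].
In Python, from workcell import env gives the robot as it stands.
- The arm moves only by the tool play_rows, never from a script. Its argument "steps" is a list of rows, each a list of 7 numbers: the shift along the tool's x, y, z in units of 0.2 m (1.0 is 0.2 m), then the turn, a rotation vector about the tool's x, y, z in units of pi/2 rad (1.0 is pi/2 rad), then the opening, from 0 (shut) to 1 (fully open). A call has 1 to 20 rows; each row is the pose to reach, as a shift and turn from the pose commanded when the call began, along the tool's axes at that moment; what a row does not reach only later rows make up. A row lasts 1/10 s, in which the tool goes at most 50 mm and 8.59 degrees, less where a joint would pass 70% of its speed; a pose out of reach is approached as far as the arm can. A call with a number of a shift or a turn outside -1 to 1 is refused whole. A call with a gripper value outside its range is refused whole. The fingers move at their own pace and stop on an object; "newtons" is the grip in N (left out, the last holds). Time passes only in rows, so rows that repeat a pose let the fingers close. It gives the time, the measured TCP pose, the force, the opening and the grip force at its end, in the units of the state.
- env.get_obs(): the state, without advancing time (a new reading comes with each control period).
- env.snapshot(name): name is "scene" or "side" or "wrist"; returns a dict with "color" (480x640x3 uint8, blue, green, red), "vfov" (degrees; the focal length in pixels is half the picture's height over the tangent of half this angle, whatever the lens; pixels are square), "cx", "cy" (the principal point, pixels), "k1" (the pictures are not rectified: a ray, as slopes to the right and down, at radius r is drawn at 1 + k1 r^2 times it, then the intrinsics apply), "extrinsics" (4x4, takes a point from camera to world coordinates). Camera axes: x right, y up, looking along -z (the intrinsics and any distortion apply to the point x, -y, -z); pixel columns grow to the right and rows downward; lengths in m; the calibration is good to about 2 mm. A picture is of the moment at which its call begins. There is no depth.
- env.hand_in(): hands the job in; it is judged then, once.
The state is a dict: "t": time; "joint_positions": joint angles; "dq": joint speeds; "joint_torque": joint torques, N m; "tool_pos": TCP position; "tool_rot": TCP orientation; "wrist_force": force on the tool from outside, world axes, zero at the start; "moment": the same for the moment, N m; "finger_gap": opening from 0.0 (shut) to 1.0 (fully open); "grip_force": force on a finger pad.
Only numpy, scipy, OpenCV 4.12 (cv2) and the standard library are available. Lean on these libraries where they do the work, as an engineer would, in place of code of your own. Each camera call takes 0.05 s, during which the arm holds its last target. There are 200 camera calls.

## Working session

There is one attempt and no reset: what is moved stays moved. The work goes in short steps, Python scripts to look and compute and a tool call to move; the robot and the scene stay as the last step left them, time stands still between calls to the robot, and variables do not carry over. Pictures are saved under pics/ and viewed, at most 10 in all, crops included, and the job is handed in when it is done.

Besides the shell and the picture viewer there is one more tool, called after "Call:" by a JSON object that holds its "op" and its "data". play_rows: Moves the arm, as the interface text tells. Shifts and turns lie within -1 to 1; 1 stands for 0.2 m of shift or pi/2 rad of turn. Its arguments: {"type":"object","properties":{"steps":{"type":"array","items":{"type":"array","items":{"type":"number"}}},"newtons":{"type":"number"}},"required":["steps"]}

```bash
mkdir -p pics
cat > h.py <<'E'
import numpy as np, cv2
from workcell import env
def snap(n,f=None):
    s=env.snapshot(n)
    if f: cv2.imwrite('pics/'+f,s['color'])
    return s
def K(s):
    f=240/np.tan(np.radians(s['vfov'])/2)
    return f
def ray(s,u,v):
    f=K(s); xd=np.array([(u-s['cx'])/f,(v-s['cy'])/f]); x=xd.copy()
    for _ in range(30): x=xd/(1+s['k1']*(x@x))
    E=np.array(s['extrinsics']); d=E[:3,:3]@np.array([x[0],-x[1],-1]); return E[:3,3],d
def plane(s,u,v,z):
    o,d=ray(s,u,v); return o+d*(z-o[2])/d[2]
def proj(s,p):
    E=np.array(s['extrinsics']); c=E[:3,:3].T@(np.array(p)-E[:3,3]); x=np.array([c[0],-c[1]])/-c[2]
    x=x*(1+s['k1']*(x@x)); return x*K(s)+[s['cx'],s['cy']]
E
python3 - <<'E'
from h import *
o=env.get_obs(); print(o['t'],o['tool_pos'],o['tool_rot'],o['finger_gap'])
for n in ('scene','side','wrist'):
    s=snap(n,n+'0.png'); print(n,s['vfov'],s['k1'],np.round(s['extrinsics'],3).tolist())
E
```

```text
0.0 [0.19146847 0.54163981 0.21310961] [-1.76277439e-04  1.69082211e-01  9.85601541e-01 -8.81141804e-04] 0.9983033968956969
scene 56.848222125714635 -0.00576605653273101 [[-0.742, -0.342, 0.576, 0.935], [0.67, -0.399, 0.626, 0.477], [0.015, 0.851, 0.526, 0.427], [0.0, 0.0, 0.0, 1.0]]
side 47.77402305606323 -0.09992939341474384 [[1.0, -0.002, -0.016, 0.527], [-0.01, 0.735, -0.678, -0.439], [0.013, 0.678, 0.735, 0.627], [0.0, 0.0, 0.0, 1.0]]
wrist 66.04898855126459 -0.01616408722426509 [[0.333, -0.915, -0.229, 0.127], [0.943, 0.323, 0.083, 0.564], [-0.002, -0.243, 0.97, 0.384], [0.0, 0.0, 0.0, 1.0]]
```

View pics/scene0.png

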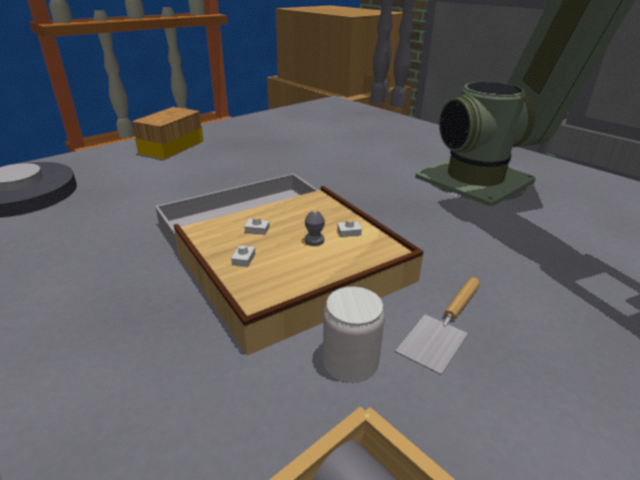

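View pics/side0.png

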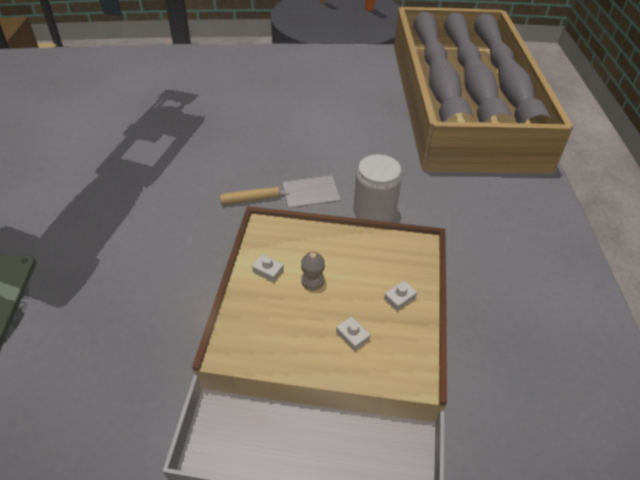

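The side view shows the board with stubs at about (267,267), (353,333) and (401,295), the finial base at (313,285), and the open edge running from (200,373) to (441,403). The tin and scraper are behind the board. The scene view agrees. Next I'll measure.

Run:
```python
from h import *
s=snap('side'); im=s['color']
for n,u,v,z in [('BL',250,211,.058),('BR',446,228,.058),('FL',212,346,.058),('FR',444,374,.058),('FLe',202,373,.05),('FRe',440,402,.05),('TL',0,0,0)][:-1]:
    print(n,np.round(plane(s,u,v,z)[:2],4))
hsv=cv2.cvtColor(im,cv2.COLOR_BGR2HSV)
m=((hsv[...,1]<60)&(hsv[...,2]>90)).astype(np.uint8)
poly=np.array([[255,222],[440,237],[436,395],[215,365]]); a=np.zeros_like(m); cv2.fillPoly(a,[poly],1); m&=a
dk=((hsv[...,1]<80)&(hsv[...,2]<=110)).astype(np.uint8)&a
for nm,mm in(('stub',m),('dark',dk)):
  for c in cv2.findContours(mm,0,2)[0]:
    if cv2.contourArea(c)<60: continue
    P=np.array([plane(s,*q[0],.060)[:2] for q in c],np.float32)
    r=cv2.minAreaRect(P*1000); print(nm,cv2.boundingRect(c),np.round(P.mean(0),4),np.round(r[0],1),np.round(r[1],1),r[2])
print('finial base',plane(s,313,280,.05))
```

```text
BL [0.4367 0.1492]
BR [0.728  0.1144]
FL [ 0.4079 -0.0866]
FR [ 0.6855 -0.1259]
FLe [ 0.3987 -0.1192]
FRe [ 0.6773 -0.1577]
stub (336, 317, 34, 33) [ 0.579  -0.0679] [580.  -67.8] [30.9 40.5] 40.910423278808594
stub (385, 280, 32, 30) [ 0.6447 -0.0088] [645.8  -9.5] [42.6 30.8] 37.605712890625
stub (302, 272, 22, 17) [0.5302 0.0144] [529.7  14.4] [25.2 28.9] 81.40122985839844
stub (252, 254, 32, 28) [0.4704 0.0372] [469.   37.9] [32.8 41.8] 58.30415725708008
stub (302, 253, 22, 20) [0.5319 0.0444] [530.7  45.9] [29.  34.3] 0.6011848449707031
dark (302, 256, 22, 34) [0.5303 0.0326] [530.9  28.6] [28.9 57.8] 0.5967951416969299
finial base [0.5313242  0.02291492 0.05      ]
```

```bash
cat >> h.py <<'E'
from scipy.spatial.transform import Rotation as R
E0=np.array([.538,-.1385]); TH=np.radians(-8.3)
U=np.array([np.cos(TH),np.sin(TH)]); V=np.array([-np.sin(TH),np.cos(TH)])
def W(x,y,z): p=E0+U*x+V*y; return np.array([p[0],p[1],z])
def go(*tg):   # station (x,y from edge, world z): tool y along board +x, tool down
    o=env.get_obs(); q=o['tool_rot']; Rc=R.from_quat([q[1],q[2],q[3],q[0]])
    T=np.column_stack([np.r_[V,0],np.r_[U,0],[0,0,-1]])
    rv=(Rc.inv()*R.from_matrix(T)).as_rotvec()/(np.pi/2)
    for t in tg: print(t,np.round(Rc.inv().apply(W(*t)-o['tool_pos'])/.2,3),np.round(rv,4))
E
python3 - <<'E'
from h import *
s=snap('scene'); 
for n,p in dict(A=(.470,.037,.074),B=(.580,-.068,.074),C=(.6455,-.009,.074),fin=(.531,.025,.105)).items(): print(n,proj(s,p).round(1))
print('cornersFL,FR,BR,BL',[proj(s,W(*p)).round(0).tolist() for p in((-.15,0,.058),(.15,0,.058),(.15,.28,.058),(-.15,.28,.058))])
for n,u,v in(('BL',418,250),('BR',241,316),('FR',177,230),('FL',322,190)): print(n,plane(s,u,v,.058).round(4))
go((-.093,.216,.16),(-.093,.216,.056))
E
```

```text
A [347.8 219.2]
B [255.6 216.7]
C [242.1 245.1]
fin [315.4 211.2]
cornersFL,FR,BR,BL [[321.0, 185.0], [171.0, 225.0], [245.0, 322.0], [422.0, 250.0]]
BL [0.4359 0.1564 0.058 ]
BR [0.7246 0.1056 0.058 ]
FR [ 0.6869 -0.1384  0.058 ]
FL [ 0.4043 -0.0981  0.058 ]
(-0.093, 0.216, 0.16) [-2.102 -1.661  0.269] [-4.000e-04  3.000e-04  8.759e-01]
(-0.093, 0.216, 0.056) [-2.102 -1.66   0.789] [-4.000e-04  3.000e-04  8.759e-01]
```

Call:
{"op": "play_rows", "data": {"steps": [[-0.2,-0.16,0,0,0,0,0.15],[-0.4,-0.32,0,0,0,0,0.15],[-0.6,-0.48,0,0,0,0,0.15],[-0.8,-0.64,0,0,0,0,0.15],[-1,-0.79,0,0,0,0,0.15],[-1,-0.79,0,0,0,0,0.15],[-1,-0.79,0,0,0,0,0.15]]}}

```text
t: 0.95
tool_pos: [0.3281, 0.3258, 0.2141]
tool_rot: [-0.0, 0.171, 0.985, 0.0]
wrist_force: [-0.7, -0.3, -0.2]
finger_gap: 0.417
grip_force: 0.0
```

Call:
{"op": "play_rows", "data": {"steps": [[-0.2,-0.16,0,0,0,0.09,0.15],[-0.4,-0.32,0,0,0,0.18,0.15],[-0.6,-0.48,0,0,0,0.27,0.15],[-0.8,-0.64,0,0,0,0.36,0.15],[-1,-0.79,0,0,0,0.45,0.15],[-1,-0.79,0,0,0,0.54,0.15],[-1,-0.79,0,0,0,0.63,0.15],[-1,-0.79,0,0,0,0.72,0.15],[-1,-0.79,0,0,0,0.81,0.15],[-1,-0.79,0,0,0,0.876,0.15],[-1,-0.79,0,0,0,0.876,0.15],[-1,-0.79,0,0,0,0.876,0.15]]}}

```text
t: 2.15
tool_pos: [0.4635, 0.1122, 0.2138]
tool_rot: [-0.0, 0.755, 0.656, 0.0]
wrist_force: [0.1, 0.3, 0.6]
finger_gap: 0.15
grip_force: 0.0
```

Run:
```python
from h import *
o=env.get_obs(); print(o['t'],o['tool_pos'],o['finger_gap'])
go((-.093,.216,.16),(-.093,.216,.056))
```

```text
2.15 [0.46345353 0.11216081 0.21381092] 0.1495503282897105
(-0.093, 0.216, 0.16) [-0.107  0.084  0.269] [-0.0002 -0.0002  0.0025]
(-0.093, 0.216, 0.056) [-0.107  0.085  0.789] [-0.0002 -0.0002  0.0025]
```

Call:
{"op": "play_rows", "data": {"steps": [[-0.107,0.085,0.15,0,0,0,0.15],[-0.107,0.085,0.3,0,0,0,0.15],[-0.107,0.085,0.45,0,0,0,0.15],[-0.107,0.085,0.6,0,0,0,0.15],[-0.107,0.085,0.7,0,0,0,0.15],[-0.107,0.085,0.75,0,0,0,0.15],[-0.107,0.085,0.785,0,0,0,0.15],[-0.107,0.085,0.785,0,0,0,0.15]]}}

```text
t: 2.95
tool_pos: [0.4772, 0.0875, 0.0567]
tool_rot: [-0.0, 0.756, 0.654, -0.0]
wrist_force: [-0.6, -0.3, 0.7]
finger_gap: 0.151
grip_force: 0.0
```

Run:
```python
from h import *
o=env.get_obs(); print(o['t'],o['tool_pos'],o['wrist_force'])
s=snap('side'); cv2.imwrite('pics/s1.png',cv2.resize(s['color'][180:450,170:480],None,fx=2.2,fy=2.2))
```

```text
2.95 [0.47723642 0.08752876 0.05674692] [-0.55972571 -0.26160822  0.66101008]
```

View pics/s1.png

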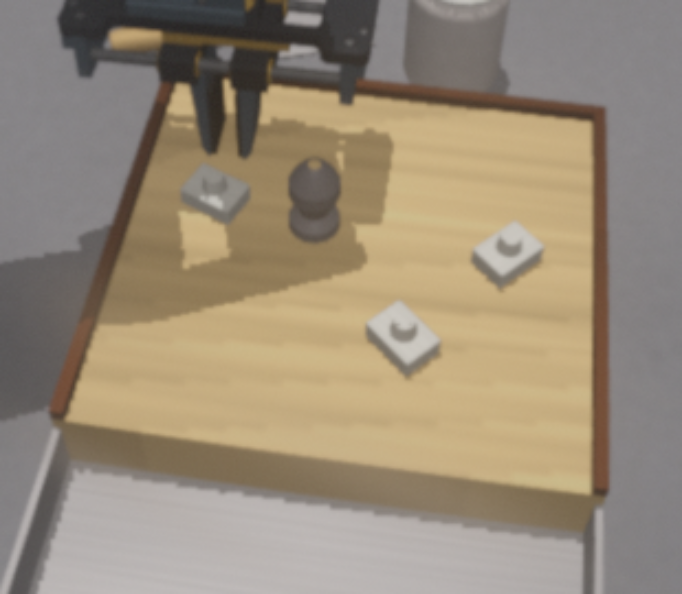

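The crop shows the fingers just behind stub A at (215,190), about 3 mm to its right in the picture, and clear of the finial at (315,230). Now I'll sweep.

Call:
{"op": "play_rows", "data": {"steps": [[-0.04,-0.01,0,0,0,0,0.15],[-0.08,-0.01,0,0,0,0,0.15],[-0.12,-0.01,0,0,0,0,0.15],[-0.16,-0.01,0,0,0,0,0.15],[-0.2,-0.01,0,0,0,0,0.15],[-0.24,-0.01,0,0,0,0,0.15],[-0.28,-0.01,0,0,0,0,0.15],[-0.32,-0.01,0,0,0,0,0.15],[-0.36,-0.01,0,0,0,0,0.15],[-0.4,-0.01,0,0,0,0,0.15],[-0.44,-0.01,0,0,0,0,0.15],[-0.48,-0.01,0,0,0,0,0.15],[-0.52,-0.01,0,0,0,0,0.15],[-0.56,-0.01,0,0,0,0,0.15],[-0.6,-0.01,0,0,0,0,0.15]]}}

```text
t: 4.5
tool_pos: [0.4577, -0.0318, 0.0569]
tool_rot: [-0.0, 0.756, 0.654, 0.0]
wrist_force: [-0.4, 1.2, 0.8]
finger_gap: 0.15
grip_force: 0.6
```

Run:
```python
from h import *
o=env.get_obs(); print(o['t'],o['tool_pos'],o['wrist_force'])
s=snap('side'); cv2.imwrite('pics/s2.png',cv2.resize(s['color'][180:450,170:480],None,fx=2.2,fy=2.2))
go((-.095,.0,.0565),(-.095,-.018,.0565))
```

```text
4.5 [ 0.45774871 -0.0318327   0.05692582] [-0.39543774  1.19021774  0.83792871]
(-0.095, 0.0, 0.0565) [-0.465 -0.     0.002] [-0.0002  0.0005 -0.0002]
(-0.095, -0.018, 0.0565) [-0.555 -0.     0.002] [-0.0002  0.0005 -0.0002]
```

View pics/s2.png

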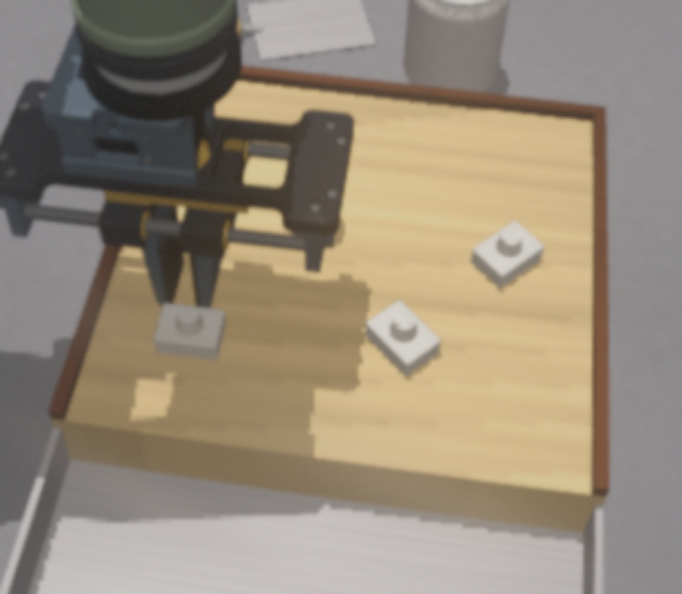

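Stub A at (190,330) is now square to the fingers and moving straight, so I'll finish the sweep over the edge.

Call:
{"op": "play_rows", "data": {"steps": [[-0.04,0,0,0,0,0,0.15],[-0.08,0,0,0,0,0,0.15],[-0.12,0,0,0,0,0,0.15],[-0.16,0,0,0,0,0,0.15],[-0.2,0,0,0,0,0,0.15],[-0.24,0,0,0,0,0,0.15],[-0.28,0,0,0,0,0,0.15],[-0.32,0,0,0,0,0,0.15],[-0.36,0,0,0,0,0,0.15],[-0.4,0,0,0,0,0,0.15],[-0.44,0,0,0,0,0,0.15],[-0.48,0,0,0,0,0,0.15],[-0.52,0,0,0,0,0,0.15],[-0.56,0,0,0,0,0,0.15],[-0.6,0,0,0,0,0,0.15],[-0.6,0,0,0,0,0,0.15],[-0.6,0,0,0,0,0,0.15]]}}

```text
t: 6.25
tool_pos: [0.4404, -0.1501, 0.0569]
tool_rot: [-0.0, 0.757, 0.654, 0.0]
wrist_force: [0.4, -0.2, -1.1]
finger_gap: 0.145
grip_force: 0.0
```

Call:
{"op": "play_rows", "data": {"steps": [[0,0,-0.2,0,0,0,0.15],[0,0,-0.4,0,0,0,0.15],[0,0,-0.6,0,0,0,0.15],[0,0,-0.75,0,0,0,0.15],[0,0,-0.75,0,0,0,0.15]]}}

```text
t: 6.75
tool_pos: [0.4431, -0.1505, 0.2112]
tool_rot: [0.004, 0.756, 0.654, 0.002]
wrist_force: [0.5, -0.1, -0.7]
finger_gap: 0.15
grip_force: 0.0
```

Run:
```python
from h import *
o=env.get_obs(); print(o['t'],o['tool_pos'],o['wrist_force'])
s=snap('side'); cv2.imwrite('pics/s3.png',cv2.resize(s['color'][180:480,150:490],None,fx=1.9,fy=1.9))
go((.031,.128,.2),(.031,.128,.057))
```

```text
6.75 [ 0.4430956  -0.15046628  0.21124628] [ 0.49153845 -0.07321082 -0.71722778]
(0.031, 0.128, 0.2) [0.766 0.624 0.046] [0.0029 0.0005 0.0003]
(0.031, 0.128, 0.057) [0.767 0.621 0.761] [0.0029 0.0005 0.0003]
```

View pics/s3.png

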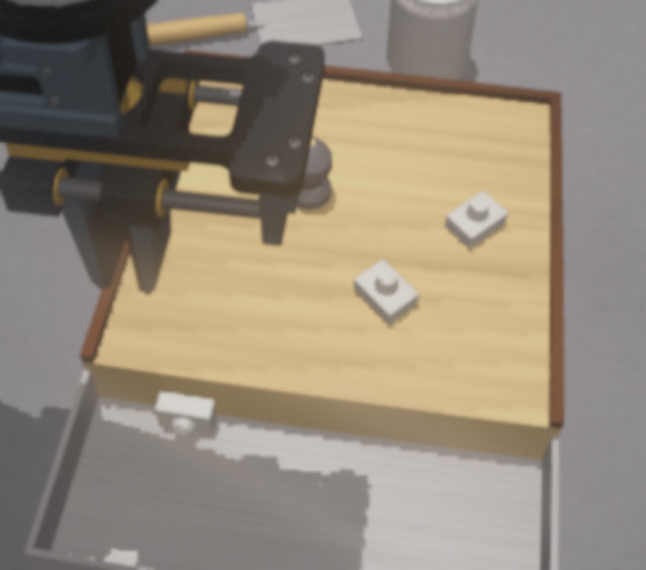

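Stub A lies in the trough at (185,410), and the finial is still standing. Next is stub B at (385,290).

Call:
{"op": "play_rows", "data": {"steps": [[0.2,0.16,0,0,0,0,0.15],[0.38,0.31,0,0,0,0,0.15],[0.57,0.47,0,0,0,0,0.15],[0.766,0.622,0,0,0,0,0.15],[0.766,0.622,0.1,0,0,0,0.15],[0.766,0.622,0.25,0,0,0,0.15],[0.766,0.622,0.4,0,0,0,0.15],[0.766,0.622,0.55,0,0,0,0.15],[0.766,0.622,0.66,0,0,0,0.15],[0.766,0.622,0.72,0,0,0,0.15],[0.766,0.622,0.755,0,0,0,0.15],[0.766,0.622,0.755,0,0,0,0.15]]}}

```text
t: 8.0
tool_pos: [0.5852, -0.0162, 0.0549]
tool_rot: [-0.001, 0.756, 0.654, -0.001]
wrist_force: [0.4, -0.0, 0.4]
finger_gap: 0.144
grip_force: 0.0
```

Run:
```python
from h import *
o=env.get_obs(); print(o['t'],o['tool_pos'],o['wrist_force'])
s=snap('side'); cv2.imwrite('pics/s4.png',cv2.resize(s['color'][180:480,150:490],None,fx=1.9,fy=1.9))
go((.031,.128,.057),(.031,-.02,.057))
```

```text
8.0 [ 0.58516357 -0.01617271  0.05494523] [ 0.40467685 -0.00872631  0.36089882]
(0.031, 0.128, 0.057) [ 0.001  0.006 -0.005] [ 0.     -0.0001 -0.0001]
(0.031, -0.02, 0.057) [-0.739  0.006 -0.005] [ 0.     -0.0001 -0.0001]
```

View pics/s4.png

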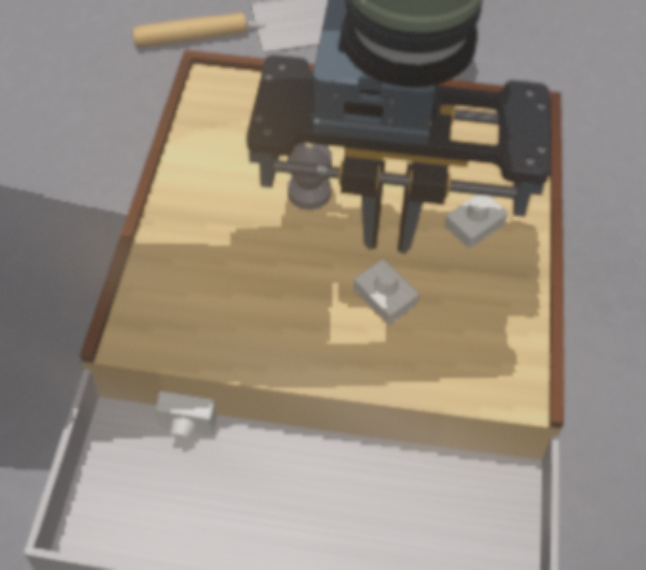

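The fingers at (388,250) are directly behind stub B at (385,290), so I'll sweep.

Call:
{"op": "play_rows", "data": {"steps": [[-0.04,0,-0.01,0,0,0,0.15],[-0.08,0,-0.01,0,0,0,0.15],[-0.12,0,-0.01,0,0,0,0.15],[-0.16,0,-0.01,0,0,0,0.15],[-0.2,0,-0.01,0,0,0,0.15],[-0.24,0,-0.01,0,0,0,0.15],[-0.28,0,-0.01,0,0,0,0.15],[-0.32,0,-0.01,0,0,0,0.15],[-0.36,0,-0.01,0,0,0,0.15],[-0.4,0,-0.01,0,0,0,0.15],[-0.44,0,-0.01,0,0,0,0.15],[-0.48,0,-0.01,0,0,0,0.15],[-0.52,0,-0.01,0,0,0,0.15],[-0.56,0,-0.01,0,0,0,0.15],[-0.6,0,-0.01,0,0,0,0.15],[-0.64,0,-0.01,0,0,0,0.15],[-0.68,0,-0.01,0,0,0,0.15],[-0.72,0,-0.01,0,0,0,0.15],[-0.76,0,-0.01,0,0,0,0.15],[-0.76,0,-0.01,0,0,0,0.15]]}}

```text
t: 10.05
tool_pos: [0.5637, -0.1678, 0.0579]
tool_rot: [0.0, 0.757, 0.654, -0.0]
wrist_force: [-0.8, 1.0, -0.6]
finger_gap: 0.154
grip_force: 0.0
```

Call:
{"op": "play_rows", "data": {"steps": [[0,0,0,0,0,0,0.15],[0,0,-0.2,0,0,0,0.15],[0,0,-0.4,0,0,0,0.15],[0,0,-0.6,0,0,0,0.15],[0,0,-0.75,0,0,0,0.15],[0,0,-0.75,0,0,0,0.15]]}}

```text
t: 10.65
tool_pos: [0.5664, -0.167, 0.2131]
tool_rot: [0.004, 0.756, 0.654, 0.003]
wrist_force: [0.3, 0.8, 0.1]
finger_gap: 0.15
grip_force: 0.0
```

Run:
```python
from h import *
o=env.get_obs(); print(o['t'],o['tool_pos'],o['wrist_force'])
s=snap('side'); cv2.imwrite('pics/s5.png',cv2.resize(s['color'][180:480,150:490],None,fx=1.9,fy=1.9))
go((.087,.197,.2),(.087,.197,.057))
```

```text
10.65 [ 0.56640343 -0.1670192   0.21313696] [0.26991055 0.75578449 0.14121335]
(0.087, 0.197, 0.2) [1.105 0.281 0.053] [0.0033 0.0004 0.0003]
(0.087, 0.197, 0.057) [1.105 0.278 0.768] [0.0033 0.0004 0.0003]
```

View pics/s5.png

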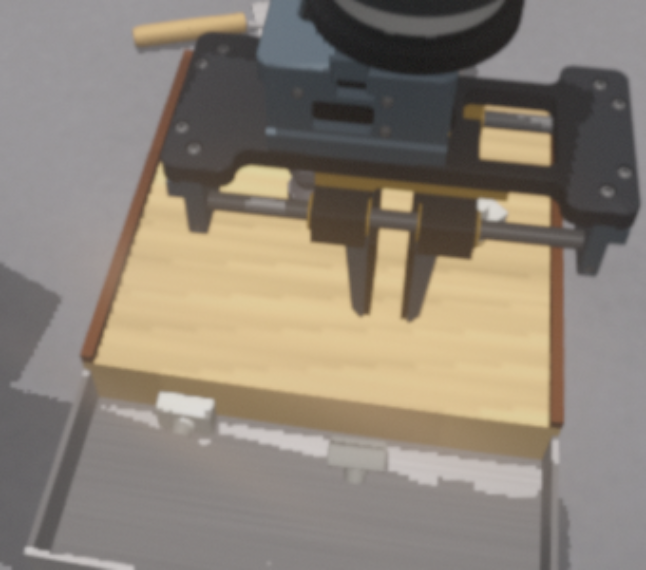

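Stub B is in the trough at (358,458). Next is stub C.

Call:
{"op": "play_rows", "data": {"steps": [[0.2,0.06,0,0,0,0,0.15],[0.4,0.12,0,0,0,0,0.15],[0.6,0.18,0,0,0,0,0.15],[0.8,0.23,0,0,0,0,0.15],[1,0.28,0,0,0,0,0.15],[1,0.28,0,0,0,0,0.15]]}}

```text
t: 11.3
tool_pos: [0.6486, 0.0281, 0.2054]
tool_rot: [-0.002, 0.755, 0.656, -0.0]
wrist_force: [-0.9, -0.2, -0.4]
finger_gap: 0.149
grip_force: 0.0
```

Call:
{"op": "play_rows", "data": {"steps": [[0.105,0,0,0,0,0,0.15],[0.105,0,0.1,0,0,0,0.15],[0.105,0,0.25,0,0,0,0.15],[0.105,0,0.4,0,0,0,0.15],[0.105,0,0.55,0,0,0,0.15],[0.105,0,0.66,0,0,0,0.15],[0.105,0,0.72,0,0,0,0.15],[0.105,0,0.76,0,0,0,0.15],[0.105,0,0.76,0,0,0,0.15]]}}

```text
t: 12.2
tool_pos: [0.6505, 0.0436, 0.0549]
tool_rot: [-0.001, 0.757, 0.654, -0.001]
wrist_force: [0.1, -0.9, -0.3]
finger_gap: 0.154
grip_force: 0.0
```

Run:
```python
from h import *
o=env.get_obs(); print(o['t'],o['tool_pos'],o['wrist_force'])
s=snap('side'); cv2.imwrite('pics/s6.png',cv2.resize(s['color'][180:480,150:490],None,fx=1.9,fy=1.9))
go((.087,.197,.057),(.087,.1,.057),(.087,-.022,.057))
```

```text
12.2 [0.65049643 0.04364814 0.05492774] [ 0.05711598 -0.91684889 -0.25557997]
(0.087, 0.197, 0.057) [ 0.002  0.006 -0.005] [ 0.0001 -0.     -0.0001]
(0.087, 0.1, 0.057) [-0.483  0.006 -0.005] [ 0.0001 -0.     -0.0001]
(0.087, -0.022, 0.057) [-1.093  0.006 -0.005] [ 0.0001 -0.     -0.0001]
```

View pics/s6.png

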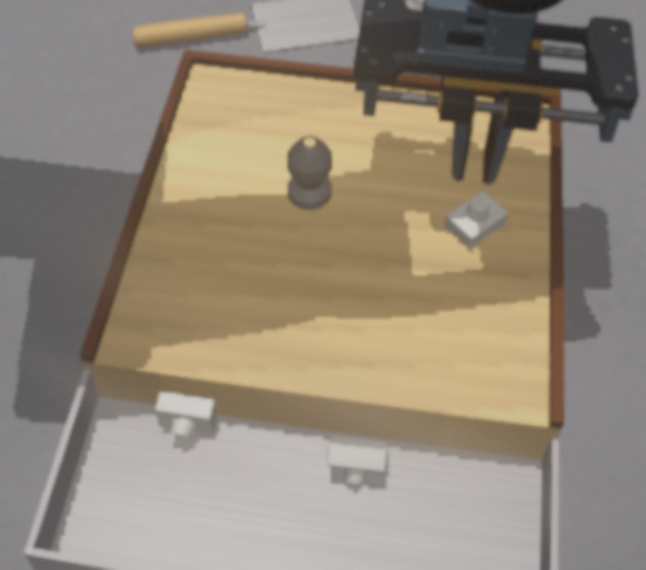

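Stub C at (477,218) is directly ahead of the fingers at (475,178), and the finial at (310,190) hasn't moved. I'll sweep in two stretches.

Call:
{"op": "play_rows", "data": {"steps": [[-0.04,0.006,-0.01,0,0,0,0.15],[-0.08,0.006,-0.01,0,0,0,0.15],[-0.12,0.006,-0.01,0,0,0,0.15],[-0.16,0.006,-0.01,0,0,0,0.15],[-0.2,0.006,-0.01,0,0,0,0.15],[-0.24,0.006,-0.01,0,0,0,0.15],[-0.28,0.006,-0.01,0,0,0,0.15],[-0.32,0.006,-0.01,0,0,0,0.15],[-0.36,0.006,-0.01,0,0,0,0.15],[-0.4,0.006,-0.01,0,0,0,0.15],[-0.44,0.006,-0.01,0,0,0,0.15],[-0.48,0.006,-0.01,0,0,0,0.15],[-0.52,0.006,-0.01,0,0,0,0.15],[-0.56,0.006,-0.01,0,0,0,0.15],[-0.6,0.006,-0.01,0,0,0,0.15]]}}

```text
t: 13.75
tool_pos: [0.6349, -0.0757, 0.0579]
tool_rot: [-0.0, 0.756, 0.654, 0.0]
wrist_force: [0.6, 1.2, 0.1]
finger_gap: 0.153
grip_force: 0.4
```

Call:
{"op": "play_rows", "data": {"steps": [[-0.04,0,0,0,0,0,0.15],[-0.08,0,0,0,0,0,0.15],[-0.12,0,0,0,0,0,0.15],[-0.16,0,0,0,0,0,0.15],[-0.2,0,0,0,0,0,0.15],[-0.24,0,0,0,0,0,0.15],[-0.28,0,0,0,0,0,0.15],[-0.32,0,0,0,0,0,0.15],[-0.36,0,0,0,0,0,0.15],[-0.4,0,0,0,0,0,0.15],[-0.44,0,0,0,0,0,0.15],[-0.48,0,0,0,0,0,0.15],[-0.5,0,0,0,0,0,0.15],[-0.5,0,0,0,0,0,0.15],[-0.5,0,0,0,0,0,0.15]]}}

```text
t: 15.25
tool_pos: [0.6205, -0.1739, 0.0579]
tool_rot: [-0.0, 0.757, 0.654, 0.0]
wrist_force: [0.4, 0.3, 0.1]
finger_gap: 0.148
grip_force: 0.0
```

Call:
{"op": "play_rows", "data": {"steps": [[0,0,-0.2,0,0,0,0.15],[0,0,-0.4,0,0,0,0.15],[0,0,-0.6,0,0,0,0.15],[0,0,-0.8,0,0,0,0.15],[0.2,0,-0.9,0,0,0,0.15],[0.4,0,-0.9,0,0,0,0.15],[0.6,0,-0.9,0,0,0,0.15],[0.6,0,-0.9,0,0,0,0.15],[0.6,0,-0.9,0,0,0,0.15]]}}

```text
t: 16.15
tool_pos: [0.6378, -0.0542, 0.2379]
tool_rot: [0.0, 0.756, 0.655, -0.0]
wrist_force: [-1.1, -0.3, -0.5]
finger_gap: 0.147
grip_force: 0.0
```

Run:
```python
from h import *
o=env.get_obs(); print(o['t'],o['tool_pos'],o['wrist_force'])
a=snap('side')['color'][180:480,150:490]; b=snap('scene')['color'][150:400,130:500]
a=cv2.resize(a,(390,344)); b=cv2.resize(b,(400,344)); cv2.imwrite('pics/s7.png',np.hstack([a,b]))
```

```text
16.15 [ 0.63779297 -0.05415905  0.23788806] [-1.08803555 -0.27137322 -0.45935326]
```

View pics/s7.png

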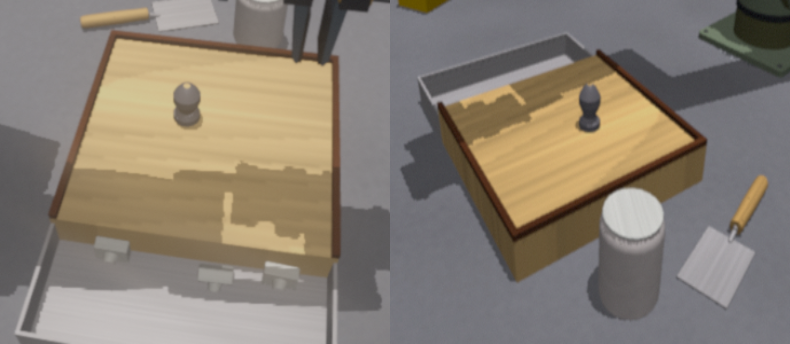

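All three stubs are in the trough, at (112,248), (215,276) and (282,274) in the left view. The board holds only the upright finial, and the tin and scraper are untouched.

```bash
python3 -c "
from workcell import env
print(env.hand_in())"
```

```text
the job is handed in; nothing more can be done
None
```

I swept all three offcuts over the open edge into the trough in about 16 s; the finial is still standing in place, the tin and scraper are untouched, and the job is handed in.

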